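# Spray a grooved forming block with lubricant

## Robot

A 6-joint arm with a two-finger parallel gripper is mounted at the origin on the work surface. World frame = base frame: x ahead of the robot, y to its left, z up, the work surface at z = 0. Lengths are in mm, angles in rad, forces in N, time in s.
With the tool pointing down it reaches from about 325 to 850 mm from the base axis. Payload 4.4 kg.
Tool frame: the origin (TCP) lies at the centre of the arm's flange, where the gripper is bolted on; the fingertips stand 199 mm ahead of it and the grasp point (between the pads) lies 180 mm ahead of it (env.nose_length is the distance from the TCP to the fingertips, in mm); z points along the fingers, y is the line along which they close (so a half turn about z gives the same grasp; the last joint's range is limited). The gripper opens to 94 mm and grips with 3 to 60 N. Pads are 16 mm wide; open, the fingers measure 119 mm over their backs; the gripper's body (75 mm by 177 mm) begins 78 mm behind the grasp point.
Start: joints at [1.179, 0.207, 1.542, -0, 1.393, -0.15], TCP at [137.694, 558.273, 404.647] pointing down, gripper open.
Joint ranges: [-2.73, 2.73], [-0.86, 2.22], [0.23, 2.46], [-1.11, 4.25], [0.08, 2.63], [-2.82, 2.82]. Speed limits (rad/s): [2.79, 2.79, 3.14, 3.14, 3.14, 3.14].

## Interface

Orientations are given as a 3x3 rotation matrix whose columns are the frame's x, y, z axes.
In Python, from cell import sensors, imaging, env gives the robot as it stands.
- The arm moves only by the shell command python3 -m jog 'ROWS'. ROWS is JSON, a list of rows, each an object of numbers: "dx", "dy", "dz": the shift along the tool's x, y, z in m; "rx", "ry", "rz": the turn, a rotation vector about the tool's x, y, z in degrees; "grip": the gripper's target within -1 to 1 (fully open at 1, half-way at 0, shut at -1). A call has 1 to 20 rows; each row shifts and turns the commanded pose from where the row before left it, along the tool's axes as they then stand; what a row does not reach is not made up. A row lasts 1/10 s, in which the tool goes at most 50 mm and 8.59 degrees, less where a joint would pass 70% of its speed; a pose out of reach is approached as far as the arm can. A call with a gripper value outside its range is refused whole. The fingers move at their own pace and stop on an object; the grip force is fixed at half the most. Time passes only in rows, so rows that do not move let the fingers close. It gives the time, the measured TCP pose, the force, the opening and the grip force at its end, in the units of the state.
- sensors.observe(): the state, without advancing time (a new reading comes with each control period).
- imaging.capture(name): name is "scene" or "top"; returns the picture (384x512x3 uint8, blue, green, red); there is no depth.
- imaging.calibration(name): a dict with "intrinsics" (3x3 intrinsics, pixels), "R" (3x3) and "t" (3): a world point X has camera coordinates R X + t. Camera axes: x right, y down, z forward; pixel columns grow to the right and rows downward; lengths in mm; the calibration is good to about 2 mm. A picture is of the moment at which its call begins. calibration takes no time and is no camera call.
- env.close_job(): hands the job in; it is judged then, once.
The state is a dict: "time_s": time; "qpos": joint angles; "dq": joint speeds; "effort": joint torques, N m; "tool_pos": TCP position; "tool_rot": TCP orientation; "contact_force": force on the tool from outside, world axes, zero at the start; "ft_torque": the same for the moment, N m; "opening": opening from 0.0 (shut) to 1.0 (fully open); "grip_force": force on a finger pad.
Only numpy, scipy, OpenCV 4.12 (cv2) and the standard library are available. Lean on these libraries where they do the work, as an engineer would, in place of code of your own. Each camera call takes 0.05 s, during which the arm holds its last target. There are 200 camera calls.

## Task

Stand the forming block that has the groove upright in the middle of the wooden riser on the spray station, its groove facing squarely towards the spray canister, setting it down and not dropping it. Once it stands there and you have let go, press the canister's spray cap all the way down for a moment and let it spring back up. Do not press the cap before the block is in place, leave the block standing on the riser, and leave the other block, the round chuck and the pen mug where they are.

Things in the scene. Friction and masses are not known exactly. Their poses are not given: they have to be found in the camera images.
- groove_block: Bare aluminium block, 56 (x) by 50 (y) by 100 mm tall, about 0.65 kg, standing upright. A groove 30 mm wide, 16 mm deep runs the full height of its +x face (from above: a notch in one side); the other sides are plain. Grip it across the two 50 mm apart sides (along its y). Origin: centre of underside, z up. It starts with +x within 60 degrees of the robot's +x.
- groove (a point): Point in the middle of the grooved face of the grooved block: 28 mm from the block's centre along its +x, 50 mm above its underside.
- station: Fixed spray station: dark steel base plate 300 x 120 x 8 mm, a light wooden riser at one end, a small aluminium spray canister clamped in a steel bracket at the other. Origin: bench level under the riser's centre; +x points from riser to canister (axis at x = 150 mm, 59 mm across, shoulder 107 mm high, bracket 88 mm high). Plate spans x -75 to +225 mm; z up.
- riser_top (a point): Centre of the flat top of the wooden riser, which is 90 mm (x) by 80 mm (y), its top 40 mm above the bench. Axes as the station's: x points to the canister.
- cap_top (a point): Centre of the flat top of the canister's white plastic spray cap, an upright cylinder 36 mm in diameter and 22 mm high with a short nozzle stub pointing back to the riser; its top is 138 mm above the bench when up. The point moves down with the cap.
- cap (a joint): Travel of the spray cap in m: 0 when up, 0.008 when fully down against its stop. Sprung: it takes about 3 N to start and about 7 N to be fully down, and springs back up by itself.
- rib_block: The other aluminium block, of the same width and 100 mm height, but with a half-round rib 28 mm across standing out of one face instead of a groove. Origin: centre of its underside, z up. To be left alone.
- chuck: Dark steel round spinning chuck, 68 mm in diameter at the foot, 98 mm high, tapering to a domed top. Origin: centre of its underside, z up. To be left alone.
- pen_mug: Steel mug 72 mm in diameter, 90 mm high, with a handle on its own +x side (reaching 62 mm from the axis) and three pens standing up to about 150 mm. Origin: centre of its underside, z up. To be left alone.

How it is judged (in metres and radians):
On the way, in this order (a step that is already met when the one before it is completed fails the run):
1. the grooved block stands in the middle of the riser, groove towards the canister, and is let go (horizontal distance between groove_block and riser_top below 0.015 m and z of groove_block in the frame of riser_top between -0.004 and 0.004 m and angle between groove_block's own z axis and vertical below 0.1 rad and angle between the x axis of groove_block and the x axis of station, either way round below 0.25 rad and x of groove in the frame of riser_top above 0.008 m and contact force between the fingers and groove_block below 0.1 N), for 0.3 s.
2. the spray cap is pressed down with the block standing in place (horizontal distance between groove_block and riser_top below 0.015 m and z of groove_block in the frame of riser_top between -0.004 and 0.004 m and angle between groove_block's own z axis and vertical below 0.1 rad and angle between the x axis of groove_block and the x axis of station, either way round below 0.25 rad and x of groove in the frame of riser_top above 0.008 m and value of joint cap above 0.0065 m), for 0.2 s.
At the end, for the whole second after the job is handed in: Grooved block upright (0.1 rad) on the riser, at rest and released: centre within 15 mm of the riser's, underside within 4 mm of its top, x axis within 0.25 rad of the station's, groove on the canister's side; spray cap back up (within 1.5 mm) (all of step 1 and linear speed of groove_block below 0.01 m/s and value of joint cap below 0.0015 m); the robot touches nothing.
It fails at once if the spray cap is pressed (more than 3 mm) while the grooved block is not standing in place (value of joint cap above 0.003 m and not (horizontal distance between groove_block and riser_top below 0.015 m and z of groove_block in the frame of riser_top between -0.004 and 0.004 m and angle between groove_block's own z axis and vertical below 0.1 rad and angle between the x axis of groove_block and the x axis of station, either way round below 0.25 rad and x of groove in the frame of riser_top above 0.008 m)).
It fails at once if the grooved block is dropped (falls unheld faster than 0.45 m/s, about 10 mm) (linear speed of groove_block above 0.45 m/s and contact force between the fingers and groove_block below 0.1 N).
It fails at once if the ribbed block is moved more than 20 mm or tipped (distance of rib_block from where it was at the start of the episode above 0.02 m or angle between rib_block's own z axis and vertical above 0.3 rad).
It fails at once if the round chuck is moved more than 20 mm or tipped (distance of chuck from where it was at the start of the episode above 0.02 m or angle between chuck's own z axis and vertical above 0.3 rad).
It fails at once if the pen mug is moved more than 20 mm or tipped (distance of pen_mug from where it was at the start of the episode above 0.02 m or angle between pen_mug's own z axis and vertical above 0.3 rad).
It also fails if it takes over 48 s, if anything falls off the work surface, if the arm or the gripper's body presses on something with over 40 N, if the wrist force passes 120 N, or if a joint passes its speed limit or range.

## Working session

There is one attempt and no reset: what is moved stays moved. The work goes in short steps, Python scripts to look and compute and a shell command to move; the robot and the scene stay as the last step left them, time stands still between calls to the robot, and variables do not carry over. Pictures are saved under pics/ and viewed, at most 10 in all, crops included, and the job is handed in when it is done.

```bash
mkdir -p pics; python3 - <<'E'
from cell import sensors, imaging, env
import cv2,numpy as np
for n in("top","scene"):
    cv2.imwrite(f"pics/{n}0.png",cv2.resize(imaging.capture(n),(800,600),interpolation=cv2.INTER_CUBIC))
    c=imaging.calibration(n);R=np.array(c["R"]);print(n,np.round(c["intrinsics"],1).tolist(),"cam",np.round(-R.T@np.array(c["t"])),np.round(R,3).tolist())
s=sensors.observe();print(s["time_s"],s["tool_pos"],np.round(s["tool_rot"],3).tolist(),s["opening"])
E
```

```text
top [[355.3, 0.0, 256.4], [0.0, 355.3, 187.6], [0.0, 0.0, 1.0]] cam [ 507.  -93. 1128.] [[0.018, -1.0, 0.005], [-0.999, -0.018, -0.048], [0.048, -0.005, -0.999]]
scene [[492.7, 0.0, 256.0], [0.0, 492.7, 193.0], [0.0, 0.0, 1.0]] cam [1191. -403. 1218.] [[0.426, 0.905, -0.004], [0.753, -0.357, -0.553], [-0.502, 0.232, -0.833]]
0.1 [137.56946589 557.96796446 403.61685073] [[-0.971, 0.24, -0.001], [0.24, 0.971, -0.002], [0.0, -0.002, -1.0]] 1.0016537085854635
```

View pics/top0.png

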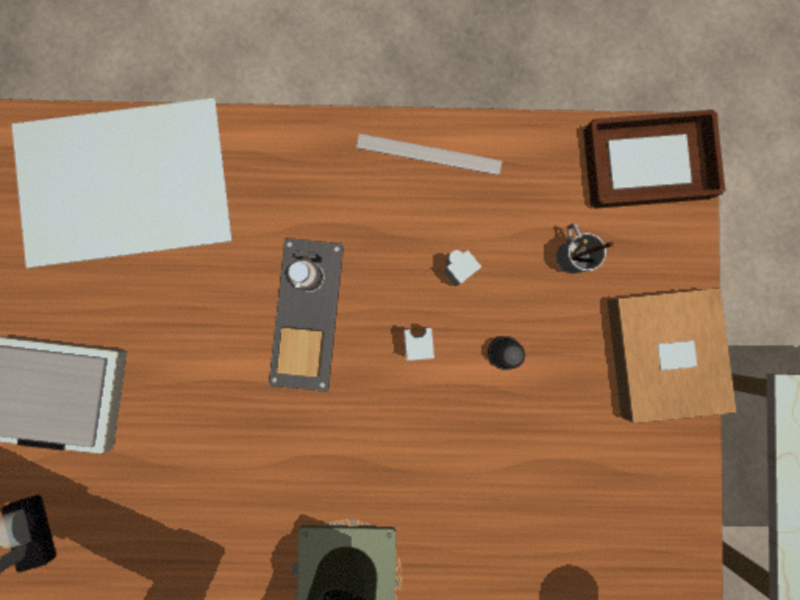

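View pics/scene0.png

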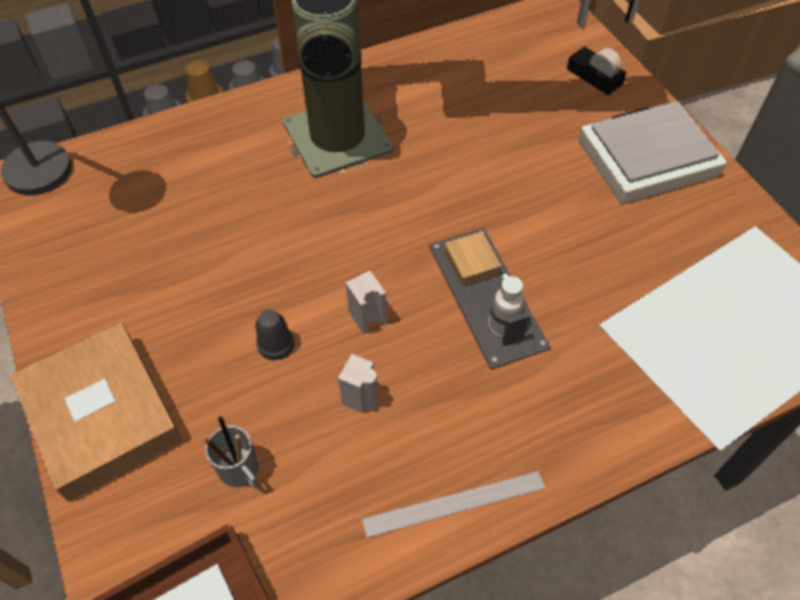

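The top view shows the grooved block at about (419,344), with its notch facing up (+x). The riser is at (300,352), the cap at (299,271) and the ribbed block at (462,266). Next I'll enlarge this area.

```bash
python3 - <<'E'
from cell import imaging
import cv2
im=imaging.capture("top")
cv2.imwrite("pics/crop1.png",cv2.resize(im[148:254,168:300],None,fx=5.6,fy=5.6,interpolation=cv2.INTER_CUBIC))
im=imaging.capture("scene")
cv2.imwrite("pics/crop2.png",cv2.resize(im[140:240,215:355],None,fx=5.6,fy=5.6,interpolation=cv2.INTER_CUBIC))
E
```

```text
(no output)
```

View pics/crop1.png

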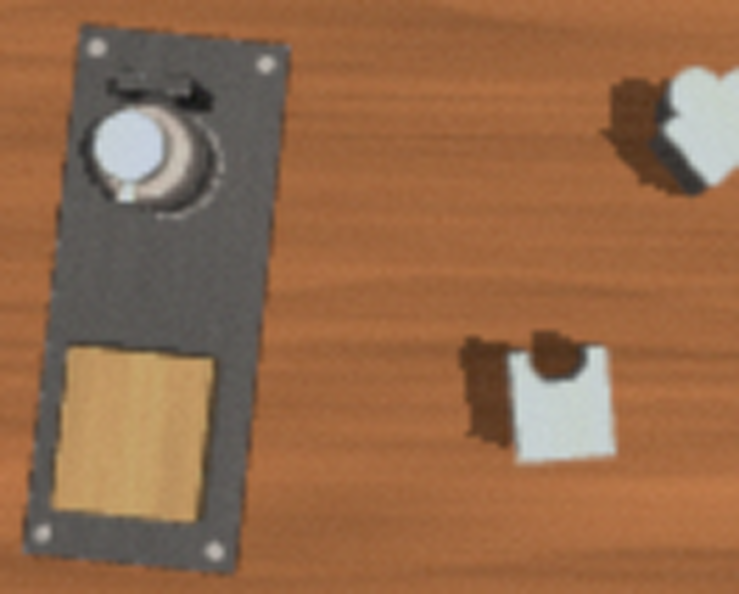

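View pics/crop2.png

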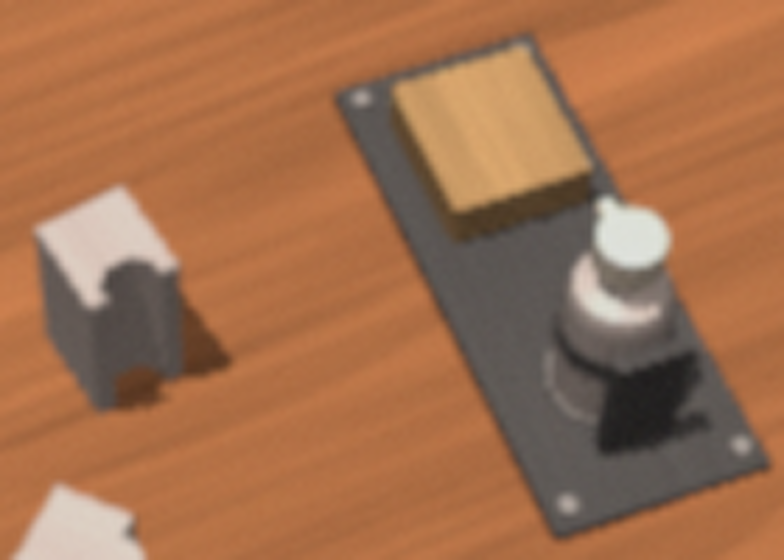

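Both crops show the block-top, riser-top and cap positions clearly. I'll convert the corners to world coordinates from both cameras.

```bash
cat > h.py <<'E'
from cell import sensors, imaging, env
import numpy as np
def w(n,p,z,o,f=5.6):
    c=imaging.calibration(n);R=np.array(c["R"]);t=np.array(c["t"])
    u=(np.array(p,float)+.5)/f-.5+np.array(o)
    d=(np.linalg.inv(c["intrinsics"])@np.c_[u,np.ones(len(u))].T).T@R
    C=-R.T@t
    return (C+d*((z-C[2])/d[:,2])[:,None])[:,:2]
def a(v): return round(float(np.degrees(np.arctan2(v[1],v[0]))),1)
E
python3 - <<'E'
from h import *
T=(168,148);S=(215,140)
def rep(name,q): # FL FR BR BL
    print(name,q.mean(0).round(1),"yaw",a(q[0]-q[3]),a(q[1]-q[2]),a(q[0]-q[1])-90,a(q[3]-q[2])-90,"size",np.linalg.norm(q[0]-q[3]).round(),np.linalg.norm(q[0]-q[1]).round())
rep("blk top",w("top",[(509,351),(606,346),(616,455),(517,463)],100,T))
rep("blk sc",w("scene",[(180,266),(98,304),(36,231),(122,186)],100,S))
rep("ris top",w("top",[(68,347),(212,357),(197,522),(54,508)],40,T))
rep("ris sc",w("scene",[(592,175),(455,212),(392,88),(525,47)],40,S))
rep("plate top",w("top",[(80,25),(290,44),(235,572),(24,550)],8,T))
rep("plate sc",w("scene",[(769,465),(557,538),(336,95),(532,36)],8,S))
print("cap",w("top",[(129,146)],138,T),w("scene",[(632,236)],138,S))
E
```

```text
blk top [ 464.6 -133. ] yaw 5.1 6.1 4.0 5.599999999999994 size 58.0 50.0
blk sc [ 463.6 -132.4] yaw 6.1 11.1 4.099999999999994 7.900000000000006 size 57.0 45.0
ris top [441.9  98. ] yaw -3.4 -3.8 -2.9000000000000057 -4.599999999999994 size 88.0 79.0
ris sc [442.5  97. ] yaw -5.9 -5.0 -7.299999999999997 -4.299999999999997 size 92.0 77.0
plate top [517.1  91.8] yaw -4.4 -4.6 -4.099999999999994 -4.900000000000006 size 296.0 119.0
plate sc [517.3  91.1] yaw -4.9 -4.7 -4.5 -4.700000000000003 size 297.0 118.0
cap [[590.40108858  86.4183491 ]] [[589.74936332  86.16443472]]
```

```bash
python3 -m jog '[{"rz":-6.4},{"rz":-6.4},{"rz":-6.3},{}]' && python3 -m jog '[{"dx":-0.0138,"dy":-0.0378},{"dx":-0.0138,"dy":-0.0378},{"dx":-0.0138,"dy":-0.0378},{"dx":-0.0138,"dy":-0.0378},{"dx":-0.0138,"dy":-0.0378},{"dx":-0.0138,"dy":-0.0378},{"dx":-0.0138,"dy":-0.0378},{"dx":-0.0138,"dy":-0.0378},{"dx":-0.0138,"dy":-0.0378},{"dx":-0.0138,"dy":-0.0378},{"dx":-0.0138,"dy":-0.0378},{"dx":-0.0138,"dy":-0.0378},{"dx":-0.0138,"dy":-0.0378},{"dx":-0.0138,"dy":-0.0378},{"dx":-0.0138,"dy":-0.0378},{"dx":-0.0138,"dy":-0.0378},{"dx":-0.0138,"dy":-0.0378},{"dx":-0.0138,"dy":-0.0378},{"dx":-0.0138,"dy":-0.0378},{}]'
cat >> h.py <<'E'
def go(x,y,z,yaw=None):
    "tool-axis shift (m) to world target at the present orientation; yaw = wanted world angle of tool y, deg"
    s=sensors.observe();R=np.array(s["tool_rot"])
    print("t",s["time_s"],"pos",np.round(s["tool_pos"],1),"tilt",R[:2,2].round(4),"yaw",a(R[:2,1]),"open",round(s["opening"],3),"F",np.round(s["contact_force"],1),"q",np.round(s["qpos"],2))
    print("d tool m",(R.T@(np.array([x,y,z])-s["tool_pos"])/1000).round(4), "rz", None if yaw is None else -(yaw-a(R[:2,1])))
E
python3 -c "
from h import *
go(464,-132.7,240,95.2)"
```

```text
t 0.2 pos [137.6 558.1 403.9] tilt [-0.0006 -0.0013] yaw 76.1 open 1.001 F [-0.1 -0.7 -0.3] q [ 1.18  0.21  1.54  0.    1.39 -0.15]
d tool m [-0.4823 -0.5923  0.1647] rz -19.10000000000001invalid input
```

```bash
python3 -m jog '[{"rz":-6.4},{"rz":-6.4},{"rz":-6.3},{"grip":1}]' && python3 -m jog '[{"dx":-0.0138,"dy":-0.0378},{"dx":-0.0138,"dy":-0.0378},{"dx":-0.0138,"dy":-0.0378},{"dx":-0.0138,"dy":-0.0378},{"dx":-0.0138,"dy":-0.0378},{"dx":-0.0138,"dy":-0.0378},{"dx":-0.0138,"dy":-0.0378},{"dx":-0.0138,"dy":-0.0378},{"dx":-0.0138,"dy":-0.0378},{"dx":-0.0138,"dy":-0.0378},{"dx":-0.0138,"dy":-0.0378},{"dx":-0.0138,"dy":-0.0378},{"dx":-0.0138,"dy":-0.0378},{"dx":-0.0138,"dy":-0.0378},{"dx":-0.0138,"dy":-0.0378},{"dx":-0.0138,"dy":-0.0378},{"dx":-0.0138,"dy":-0.0378},{"dx":-0.0138,"dy":-0.0378},{"dx":-0.0138,"dy":-0.0378},{"grip":1}]'
python3 -c "
from h import *
go(464,-132.7,240,95.2)"
```

```text
t 0.2 pos [137.6 558.1 403.9] tilt [-0.0006 -0.0013] yaw 76.1 open 1.001 F [-0.1 -0.7 -0.3] q [ 1.18  0.21  1.54  0.    1.39 -0.15]
d tool m [-0.4823 -0.5923  0.1647] rz -19.10000000000001invalid input
```

```bash
python3 -m jog '[{"rz":-6.4,"grip":1},{"rz":-6.3,"grip":1}]'
```

```text
invalid input
```

Every row needs all the keys.

```bash
python3 -m jog '[{"dx":0,"dy":0,"dz":0,"rx":0,"ry":0,"rz":-6.4,"grip":1},{"dx":0,"dy":0,"dz":0,"rx":0,"ry":0,"rz":-6.3,"grip":1}]' && python3 -m jog '[{"dx":-0.0155,"dy":-0.0422,"dz":0,"rx":0,"ry":0,"rz":0,"grip":1},{"dx":-0.0155,"dy":-0.0422,"dz":0,"rx":0,"ry":0,"rz":0,"grip":1},{"dx":-0.0155,"dy":-0.0422,"dz":0,"rx":0,"ry":0,"rz":0,"grip":1},{"dx":-0.0155,"dy":-0.0422,"dz":0,"rx":0,"ry":0,"rz":0,"grip":1},{"dx":-0.0155,"dy":-0.0422,"dz":0,"rx":0,"ry":0,"rz":0,"grip":1},{"dx":-0.0155,"dy":-0.0422,"dz":0,"rx":0,"ry":0,"rz":0,"grip":1},{"dx":-0.0155,"dy":-0.0422,"dz":0,"rx":0,"ry":0,"rz":0,"grip":1},{"dx":-0.0155,"dy":-0.0422,"dz":0,"rx":0,"ry":0,"rz":0,"grip":1},{"dx":-0.0155,"dy":-0.0422,"dz":0,"rx":0,"ry":0,"rz":0,"grip":1},{"dx":-0.0155,"dy":-0.0422,"dz":0,"rx":0,"ry":0,"rz":0,"grip":1},{"dx":-0.0155,"dy":-0.0422,"dz":0,"rx":0,"ry":0,"rz":0,"grip":1},{"dx":-0.0155,"dy":-0.0422,"dz":0,"rx":0,"ry":0,"rz":0,"grip":1},{"dx":-0.0155,"dy":-0.0422,"dz":0,"rx":0,"ry":0,"rz":0,"grip":1},{"dx":-0.0155,"dy":-0.0422,"dz":0,"rx":0,"ry":0,"rz":0,"grip":1},{"dx":-0.0155,"dy":-0.0422,"dz":0,"rx":0,"ry":0,"rz":0,"grip":1},{"dx":-0.0155,"dy":-0.0422,"dz":0,"rx":0,"ry":0,"rz":0,"grip":1},{"dx":-0.0155,"dy":-0.0422,"dz":0,"rx":0,"ry":0,"rz":0,"grip":1},{"dx":0,"dy":0,"dz":0,"rx":0,"ry":0,"rz":0,"grip":1},{"dx":0,"dy":0,"dz":0,"rx":0,"ry":0,"rz":0,"grip":1}]'
python3 -c "
from h import *
go(464,-132.7,240,95.2)"
```

```text
time_s: 0.5
tool_pos: [137.6, 558.2, 404.3]
tool_rot: [[-0.995, -0.096, -0.0], [-0.096, 0.995, -0.001], [0.0, -0.001, -1.0]]
contact_force: [-0.4, -0.5, 0.4]
opening: 1.003
grip_force: 0.0
time_s: 2.4
tool_pos: [465.6, -132.7, 404.1]
tool_rot: [[-0.996, -0.089, -0.001], [-0.089, 0.996, 0.001], [0.001, 0.001, -1.0]]
contact_force: [-0.1, 1.1, 0.6]
opening: 1.002
grip_force: 0.0
t 2.4 pos [ 465.6 -132.7  404.1] tilt [-0.0015  0.0012] yaw 95.1 open 1.002 F [-0.1  1.1  0.6] q [-0.46  0.01  1.76  0.    1.37 -2.12]
d tool m [ 1.400e-03 -1.000e-04  1.641e-01] rz -0.10000000000000853
```

```bash
python3 -m jog '[{"dx":0.0014,"dy":0,"dz":0.03,"rx":0,"ry":0,"rz":0,"grip":1},{"dx":0,"dy":0,"dz":0.03,"rx":0,"ry":0,"rz":0,"grip":1},{"dx":0,"dy":0,"dz":0.03,"rx":0,"ry":0,"rz":0,"grip":1},{"dx":0,"dy":0,"dz":0.03,"rx":0,"ry":0,"rz":0,"grip":1},{"dx":0,"dy":0,"dz":0.03,"rx":0,"ry":0,"rz":0,"grip":1},{"dx":0,"dy":0,"dz":0.014,"rx":0,"ry":0,"rz":0,"grip":1},{"dx":0,"dy":0,"dz":0,"rx":0,"ry":0,"rz":0,"grip":-1},{"dx":0,"dy":0,"dz":0,"rx":0,"ry":0,"rz":0,"grip":-1},{"dx":0,"dy":0,"dz":0,"rx":0,"ry":0,"rz":0,"grip":-1},{"dx":0,"dy":0,"dz":0,"rx":0,"ry":0,"rz":0,"grip":-1},{"dx":0,"dy":0,"dz":0,"rx":0,"ry":0,"rz":0,"grip":-1},{"dx":0,"dy":0,"dz":0,"rx":0,"ry":0,"rz":0,"grip":-1},{"dx":0,"dy":0,"dz":0,"rx":0,"ry":0,"rz":0,"grip":-1},{"dx":0,"dy":0,"dz":0,"rx":0,"ry":0,"rz":0,"grip":-1}]'
python3 -c "
from h import *
go(442,97.5,360,85.3)"
```

```text
time_s: 3.8
tool_pos: [464.6, -132.4, 241.3]
tool_rot: [[-0.996, -0.091, 0.001], [-0.091, 0.996, -0.0], [-0.001, -0.0, -1.0]]
contact_force: [-0.2, -0.1, 5.0]
opening: 0.528
grip_force: 29.9
t 3.8 pos [ 464.6 -132.4  241.3] tilt [ 0.0008 -0.0004] yaw 95.2 open 0.528 F [-0.2 -0.1  5. ] q [-0.46  0.22  1.9   0.    1.02 -2.12]
d tool m [ 0.0014  0.231  -0.1188] rz 9.900000000000006
```

```bash
python3 -m jog '[{"dx":0,"dy":0,"dz":-0.01,"rx":0,"ry":0,"rz":0,"grip":-1},{"dx":0,"dy":0,"dz":-0.02,"rx":0,"ry":0,"rz":0,"grip":-1},{"dx":0,"dy":0,"dz":-0.025,"rx":0,"ry":0,"rz":0,"grip":-1},{"dx":0,"dy":0,"dz":-0.025,"rx":0,"ry":0,"rz":0,"grip":-1},{"dx":0,"dy":0,"dz":-0.02,"rx":0,"ry":0,"rz":0,"grip":-1},{"dx":0,"dy":0,"dz":-0.01,"rx":0,"ry":0,"rz":0,"grip":-1},{"dx":0,"dy":0,"dz":0,"rx":0,"ry":0,"rz":2.5,"grip":-1},{"dx":0,"dy":0,"dz":0,"rx":0,"ry":0,"rz":2.5,"grip":-1},{"dx":0,"dy":0,"dz":0,"rx":0,"ry":0,"rz":2.5,"grip":-1},{"dx":0,"dy":0,"dz":0,"rx":0,"ry":0,"rz":2.4,"grip":-1},{"dx":0,"dy":0,"dz":0,"rx":0,"ry":0,"rz":0,"grip":-1},{"dx":0,"dy":0,"dz":0,"rx":0,"ry":0,"rz":0,"grip":-1}]'
python3 -c "
from h import *
go(442,97.5,350,85.3)"
```

```text
time_s: 5.0
tool_pos: [463.7, -131.9, 349.5]
tool_rot: [[-0.997, 0.08, -0.002], [0.08, 0.997, 0.001], [0.002, 0.001, -1.0]]
contact_force: [-0.2, -0.1, -5.8]
opening: 0.532
grip_force: 29.9
t 5.0 pos [ 463.7 -131.9  349.5] tilt [-0.0023  0.0011] yaw 85.4 open 0.532 F [-0.2 -0.1 -5.8] q [-0.46  0.06  1.82 -0.    1.26 -1.95]
d tool m [ 4.010e-02  2.269e-01 -2.000e-04] rz 0.10000000000000853
```

```bash
python3 -m jog '[{"dx":0.003,"dy":0.017,"dz":0,"rx":0,"ry":0,"rz":0,"grip":-1},{"dx":0.005,"dy":0.028,"dz":0,"rx":0,"ry":0,"rz":0,"grip":-1},{"dx":0.006,"dy":0.034,"dz":0,"rx":0,"ry":0,"rz":0,"grip":-1},{"dx":0.006,"dy":0.034,"dz":0,"rx":0,"ry":0,"rz":0,"grip":-1},{"dx":0.006,"dy":0.034,"dz":0,"rx":0,"ry":0,"rz":0,"grip":-1},{"dx":0.006,"dy":0.034,"dz":0,"rx":0,"ry":0,"rz":0,"grip":-1},{"dx":0.005,"dy":0.028,"dz":0,"rx":0,"ry":0,"rz":0,"grip":-1},{"dx":0.003,"dy":0.018,"dz":0,"rx":0,"ry":0,"rz":0,"grip":-1},{"dx":0,"dy":0,"dz":0.02,"rx":0,"ry":0,"rz":0,"grip":-1},{"dx":0,"dy":0,"dz":0.02,"rx":0,"ry":0,"rz":0,"grip":-1},{"dx":0,"dy":0,"dz":0.01,"rx":0,"ry":0,"rz":0,"grip":-1},{"dx":0,"dy":0,"dz":0,"rx":0,"ry":0,"rz":0,"grip":-1},{"dx":0,"dy":0,"dz":0,"rx":0,"ry":0,"rz":0,"grip":-1}]'
python3 - <<'E'
from h import *
import cv2
go(442,97.5,283,85.3)
im=imaging.capture("scene")
cv2.imwrite("pics/crop3.png",cv2.resize(im[110:240,245:385],None,fx=4.5,fy=4.5,interpolation=cv2.INTER_CUBIC))
E
```

```text
time_s: 6.3
tool_pos: [443.1, 97.2, 300.9]
tool_rot: [[-0.997, 0.081, 0.0], [0.081, 0.997, 0.0], [-0.0, 0.0, -1.0]]
contact_force: [0.4, 0.2, -7.6]
opening: 0.531
grip_force: 29.9
t 6.3 pos [443.1  97.2 300.9] tilt [0.0001 0.    ] yaw 85.3 open 0.531 F [ 0.4  0.2 -7.6] q [ 0.02  0.07  1.93  0.    1.14 -1.46]
d tool m [0.0011 0.0002 0.0179] rz -0.0
```

View pics/crop3.png

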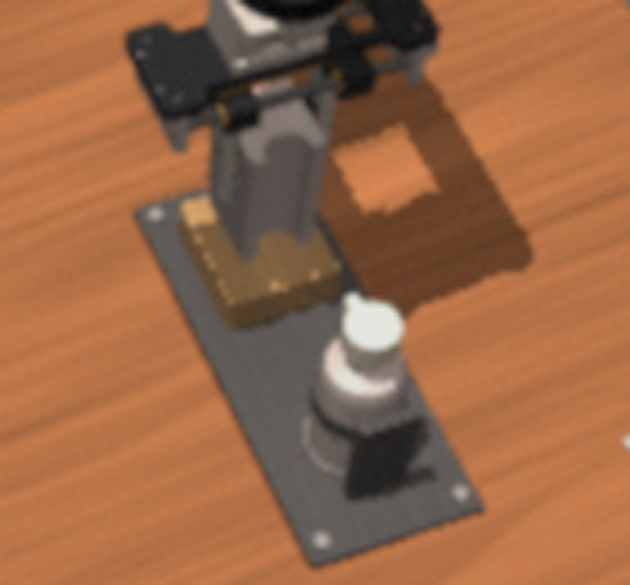

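The block hangs upright over the riser with its groove towards the canister. The lower front corners are at about (245,257) and (315,238). I'll check the offset with those corners while lowering.

```bash
python3 - <<'E'
from h import *
q=w("scene",[(245,257),(315,238)],59.6,(245,110),4.5);f=np.array([.9966,-.082]);print(q.round(1),(q.mean(0)-28*f).round(1),a(q[1]-q[0])-90)
E
python3 -m jog '[{"dx":0.001,"dy":0,"dz":0.008,"rx":0,"ry":0,"rz":0,"grip":-1},{"dx":0,"dy":0,"dz":0.006,"rx":0,"ry":0,"rz":0,"grip":-1},{"dx":0,"dy":0,"dz":0.003,"rx":0,"ry":0,"rz":0,"grip":-1},{"dx":0,"dy":0,"dz":0,"rx":0,"ry":0,"rz":0,"grip":-1},{"dx":0,"dy":0,"dz":0,"rx":0,"ry":0,"rz":0,"grip":-1}]'
python3 -m jog '[{"dx":0,"dy":0,"dz":0.001,"rx":0,"ry":0,"rz":0,"grip":-1},{"dx":0,"dy":0,"dz":0,"rx":0,"ry":0,"rz":0,"grip":-1}]'
```

```text
[[464.   73.4]
 [469.9 121.9]] [439.   99.9] -7.0
time_s: 6.85
tool_pos: [441.9, 97.4, 283.6]
tool_rot: [[-0.997, 0.081, -0.0], [0.081, 0.997, 0.0], [0.0, -0.0, -1.0]]
contact_force: [-0.6, 0.4, -6.7]
opening: 0.531
grip_force: 29.9
time_s: 7.05
tool_pos: [441.9, 97.4, 282.8]
tool_rot: [[-0.997, 0.081, 0.0], [0.081, 0.997, -0.0], [-0.0, 0.0, -1.0]]
contact_force: [-0.1, 0.2, -7.0]
opening: 0.533
grip_force: 29.9
```

Position is within tolerance. I'll keep lowering until it touches.

```bash
for i in 1; do python3 -m jog '[{"dx":0,"dy":0,"dz":0.001,"rx":0,"ry":0,"rz":0,"grip":-1},{"dx":0,"dy":0,"dz":0,"rx":0,"ry":0,"rz":0,"grip":-1}]' | grep -E "force|pos"; done
python3 -m jog '[{"dx":0,"dy":0,"dz":0.0007,"rx":0,"ry":0,"rz":0,"grip":-1},{"dx":0,"dy":0,"dz":0,"rx":0,"ry":0,"rz":0,"grip":-1}]'| grep -E "force|pos"
```

```text
tool_pos: [441.8, 97.4, 281.6]
contact_force: [0.5, -0.1, -7.3]
grip_force: 29.9
tool_pos: [441.9, 97.5, 281.3]
contact_force: [-1.4, 0.8, -3.8]
grip_force: 29.9
```

Contact is starting. One more small step, then release and back up.

```bash
python3 -m jog '[{"dx":0,"dy":0,"dz":0.0005,"rx":0,"ry":0,"rz":0,"grip":-1},{"dx":0,"dy":0,"dz":0,"rx":0,"ry":0,"rz":0,"grip":-1}]'| grep -E "force|pos"
python3 -m jog '[{"dx":0,"dy":0,"dz":0,"rx":0,"ry":0,"rz":0,"grip":0.6},{"dx":0,"dy":0,"dz":0,"rx":0,"ry":0,"rz":0,"grip":0.6},{"dx":0,"dy":0,"dz":0,"rx":0,"ry":0,"rz":0,"grip":0.6},{"dx":0,"dy":0,"dz":0,"rx":0,"ry":0,"rz":0,"grip":0.6},{"dx":0,"dy":0,"dz":0,"rx":0,"ry":0,"rz":0,"grip":0.6},{"dx":0,"dy":0,"dz":-0.01,"rx":0,"ry":0,"rz":0,"grip":0.6},{"dx":0,"dy":0,"dz":-0.02,"rx":0,"ry":0,"rz":0,"grip":0.6},{"dx":0,"dy":0,"dz":-0.03,"rx":0,"ry":0,"rz":0,"grip":0.6},{"dx":0,"dy":0,"dz":-0.03,"rx":0,"ry":0,"rz":0,"grip":0.6},{"dx":0,"dy":0,"dz":-0.03,"rx":0,"ry":0,"rz":0,"grip":0.6},{"dx":0,"dy":0,"dz":0,"rx":0,"ry":0,"rz":0,"grip":-1},{"dx":0,"dy":0,"dz":0,"rx":0,"ry":0,"rz":0,"grip":-1},{"dx":0,"dy":0,"dz":0,"rx":0,"ry":0,"rz":0,"grip":-1},{"dx":0,"dy":0,"dz":0,"rx":0,"ry":0,"rz":0,"grip":-1},{"dx":0,"dy":0,"dz":0,"rx":0,"ry":0,"rz":0,"grip":-1},{"dx":0,"dy":0,"dz":0,"rx":0,"ry":0,"rz":0,"grip":-1},{"dx":0,"dy":0,"dz":0,"rx":0,"ry":0,"rz":0,"grip":-1},{"dx":0,"dy":0,"dz":0,"rx":0,"ry":0,"rz":0,"grip":-1}]'
python3 - <<'E'
from h import *
go(590.5,86,401,85.3)
E
```

```text
tool_pos: [442.0, 97.4, 281.3]
contact_force: [-4.4, -0.2, 3.5]
grip_force: 29.9
time_s: 9.45
tool_pos: [441.9, 97.4, 400.3]
tool_rot: [[-0.997, 0.081, -0.0], [0.081, 0.997, -0.0], [0.0, -0.0, -1.0]]
contact_force: [-0.4, -0.0, -0.1]
opening: 0.153
grip_force: 0.0
t 9.45 pos [441.9  97.4 400.3] tilt [-0.0004 -0.    ] yaw 85.3 open 0.153 F [-0.4 -0.  -0.1] q [ 0.03 -0.06  1.83 -0.    1.37 -1.46]
d tool m [-0.1491  0.0007 -0.0008] rz -0.0
```

```bash
python3 -m jog '[{"dx":-0.025,"dy":0,"dz":0,"rx":0,"ry":0,"rz":0,"grip":-1},{"dx":-0.03,"dy":0,"dz":0,"rx":0,"ry":0,"rz":0,"grip":-1},{"dx":-0.035,"dy":0,"dz":0,"rx":0,"ry":0,"rz":0,"grip":-1},{"dx":-0.03,"dy":0,"dz":0,"rx":0,"ry":0,"rz":0,"grip":-1},{"dx":-0.02,"dy":0,"dz":0,"rx":0,"ry":0,"rz":0,"grip":-1},{"dx":-0.009,"dy":0.0007,"dz":0,"rx":0,"ry":0,"rz":0,"grip":-1},{"dx":0,"dy":0,"dz":0.02,"rx":0,"ry":0,"rz":0,"grip":-1},{"dx":0,"dy":0,"dz":0.02,"rx":0,"ry":0,"rz":0,"grip":-1},{"dx":0,"dy":0,"dz":0.01,"rx":0,"ry":0,"rz":0,"grip":-1},{"dx":0,"dy":0,"dz":0,"rx":0,"ry":0,"rz":0,"grip":-1},{"dx":0,"dy":0,"dz":0,"rx":0,"ry":0,"rz":0,"grip":-1}]'
python3 - <<'E'
from h import *
import cv2
go(590.5,86,340,85.3)
im=imaging.capture("scene")
cv2.imwrite("pics/crop4.png",cv2.resize(im[110:240,245:385],None,fx=4.5,fy=4.5,interpolation=cv2.INTER_CUBIC))
E
```

```text
time_s: 10.55
tool_pos: [590.3, 86.1, 351.0]
tool_rot: [[-0.997, 0.081, 0.0], [0.081, 0.997, 0.0], [-0.0, 0.0, -1.0]]
contact_force: [0.4, -0.7, 0.7]
opening: 0.007
grip_force: 0.0
t 10.55 pos [590.3  86.1 351. ] tilt [0.0004 0.    ] yaw 85.4 open 0.007 F [ 0.4 -0.7  0.7] q [-0.    0.3   1.54  0.    1.3  -1.49]
d tool m [-0.0002 -0.0001  0.011 ] rz 0.10000000000000853
```

View pics/crop4.png

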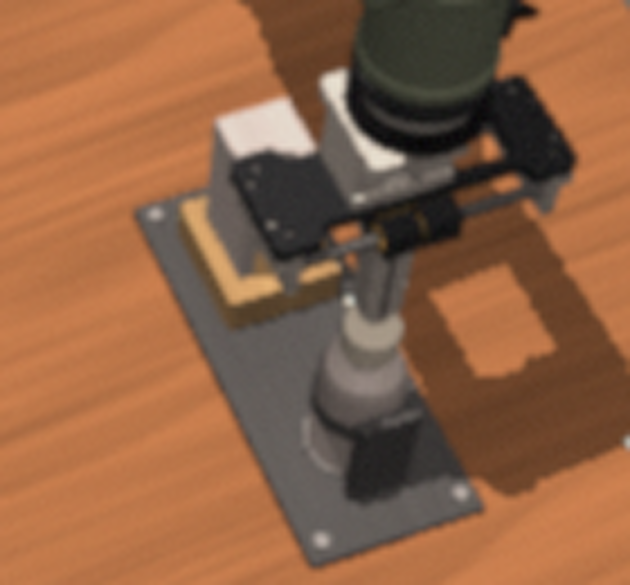

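The block stands upright on the riser, with its top rear corners at about (213,123) and (290,99) and its front foot corner at about (243,275). The fingertips are over the cap at (375,318).

```bash
python3 - <<'E'
from h import *
q=w("scene",[(213,123),(290,99)],140,(245,110),4.5);f=np.array([.9966,-.082]);n=np.array([-.082,-.9966])
print(q.round(1),(q.mean(0)+28*f).round(1),a(q[1]-q[0])-90)
print(w("scene",[(243,275)],40,(245,110),4.5)-28*f-25*n)
E
python3 -m jog '[{"dx":0,"dy":0,"dz":0.01,"rx":0,"ry":0,"rz":0,"grip":-1},{"dx":0,"dy":0,"dz":0.004,"rx":0,"ry":0,"rz":0,"grip":-1},{"dx":0,"dy":0,"dz":0,"rx":0,"ry":0,"rz":0,"grip":-1}]'
```

```text
[[412.8  71.5]
 [416.2 124.9]] [442.4  95.9] -3.700000000000003
[[438.25228859 100.52734832]]
time_s: 10.9
tool_pos: [590.6, 86.1, 336.6]
tool_rot: [[-0.997, 0.081, 0.001], [0.081, 0.997, 0.0], [-0.001, 0.0, -1.0]]
contact_force: [0.1, 0.2, 3.6]
opening: 0.006
grip_force: 1.6
```

```bash
python3 -m jog '[{"dx":0,"dy":0,"dz":0.003,"rx":0,"ry":0,"rz":0,"grip":-1},{"dx":0,"dy":0,"dz":0.003,"rx":0,"ry":0,"rz":0,"grip":-1},{"dx":0,"dy":0,"dz":0.001,"rx":0,"ry":0,"rz":0,"grip":-1},{"dx":0,"dy":0,"dz":0,"rx":0,"ry":0,"rz":0,"grip":-1}]' | grep -E "pos|force"
python3 -m jog '[{"dx":0,"dy":0,"dz":0.0006,"rx":0,"ry":0,"rz":0,"grip":-1},{"dx":0,"dy":0,"dz":0,"rx":0,"ry":0,"rz":0,"grip":-1}]' | grep -E "pos|force"
```

```text
tool_pos: [590.6, 86.1, 330.3]
contact_force: [-1.6, -0.0, 5.4]
grip_force: 3.2
tool_pos: [590.6, 86.1, 329.8]
contact_force: [-1.4, -1.2, 6.7]
grip_force: 3.3
```

```bash
python3 -m jog '[{"dx":0,"dy":0,"dz":0.0008,"rx":0,"ry":0,"rz":0,"grip":-1},{"dx":0,"dy":0,"dz":0,"rx":0,"ry":0,"rz":0,"grip":-1},{"dx":0,"dy":0,"dz":0,"rx":0,"ry":0,"rz":0,"grip":-1}]' | grep -E "pos|force"
python3 -m jog '[{"dx":0,"dy":0,"dz":0.0005,"rx":0,"ry":0,"rz":0,"grip":-1},{"dx":0,"dy":0,"dz":0,"rx":0,"ry":0,"rz":0,"grip":-1},{"dx":0,"dy":0,"dz":0,"rx":0,"ry":0,"rz":0,"grip":-1}]' | grep -E "pos|force"
```

```text
tool_pos: [590.6, 86.1, 329.5]
contact_force: [-2.7, -0.3, 7.7]
grip_force: 4.0
tool_pos: [590.6, 86.1, 329.4]
contact_force: [-2.6, -0.9, 9.4]
grip_force: 4.9
```

The stop has been reached: force is above 7 N and the tool no longer moves. I'll hold briefly and then retract.

```bash
python3 -m jog '[{"dx":0,"dy":0,"dz":0.0007,"rx":0,"ry":0,"rz":0,"grip":-1},{"dx":0,"dy":0,"dz":0,"rx":0,"ry":0,"rz":0,"grip":-1},{"dx":0,"dy":0,"dz":0,"rx":0,"ry":0,"rz":0,"grip":-1},{"dx":0,"dy":0,"dz":0,"rx":0,"ry":0,"rz":0,"grip":-1}]' | grep -E "pos|force"
python3 -m jog '[{"dx":0,"dy":0,"dz":-0.005,"rx":0,"ry":0,"rz":0,"grip":-1},{"dx":0,"dy":0,"dz":-0.01,"rx":0,"ry":0,"rz":0,"grip":-1},{"dx":0,"dy":0,"dz":-0.02,"rx":0,"ry":0,"rz":0,"grip":-1},{"dx":0,"dy":0,"dz":-0.03,"rx":0,"ry":0,"rz":0,"grip":-1},{"dx":0,"dy":0,"dz":-0.03,"rx":0,"ry":0,"rz":0,"grip":-1},{"dx":0,"dy":0,"dz":-0.02,"rx":0,"ry":0,"rz":0,"grip":-1},{"dx":0,"dy":0.03,"dz":0,"rx":0,"ry":0,"rz":0,"grip":-1},{"dx":0,"dy":0.04,"dz":0,"rx":0,"ry":0,"rz":0,"grip":-1},{"dx":0,"dy":0.04,"dz":0,"rx":0,"ry":0,"rz":0,"grip":-1},{"dx":0,"dy":0.04,"dz":0,"rx":0,"ry":0,"rz":0,"grip":-1},{"dx":0,"dy":0,"dz":0,"rx":0,"ry":0,"rz":0,"grip":-1},{"dx":0,"dy":0,"dz":0,"rx":0,"ry":0,"rz":0,"grip":-1}]' | grep -E "time|pos|force"
python3 - <<'E'
from h import *
import cv2
im=imaging.capture("scene")
cv2.imwrite("pics/crop5.png",cv2.resize(im[110:240,215:385],None,fx=4.5,fy=4.5,interpolation=cv2.INTER_CUBIC))
E
```

```text
tool_pos: [590.6, 86.1, 329.4]
contact_force: [-4.7, -0.5, 12.3]
grip_force: 6.3
time_s: 13.7
tool_pos: [602.3, 236.3, 440.9]
contact_force: [-0.9, -0.8, -0.7]
grip_force: 0.0
```

View pics/crop5.png

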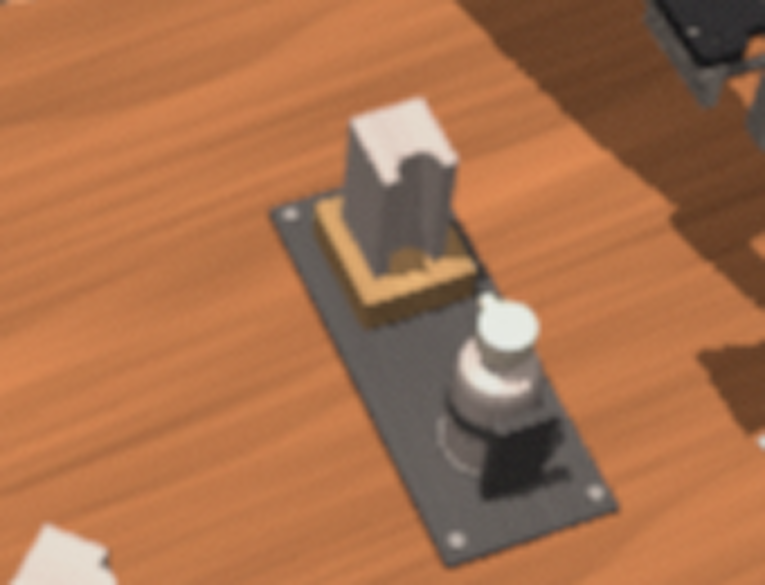

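The block stands centred on the riser at about (400,190), groove facing the canister. The cap is back up at (508,326) and the arm is clear.

```bash
python3 -c "
from cell import env
print(env.close_job())"
```

```text
the job is handed in; nothing more can be done
None
```

The job is handed in, with no verdict returned: the grooved block stands on the riser facing the canister, the cap was pressed to its stop and sprang back up, and the ribbed block, chuck and mug were not touched.

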